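# Refit the filter cover of the spectrometer's dust unit

### The job

Pick up the loose aluminium cover and refit it on the filter unit: hook its front tongue under the overhang at the robot-side end of the frame with the tail still raised, then pivot the tail down until the spring catch snaps over it and the cover lies fully flat. Push gently: the end of the slot is found by feel (well under 15 N while hooking), and the snap needs no more than a firm press near the tail (under about 20 N). Do not bump the unit with the gripper, leave the other things where they are, and let go.

Things in the scene. Friction and masses are not known exactly. Their poses are not given: they have to be found in the camera images.
- unit: Dust-filter unit, fixed. Origin: centre of its underside, on the table; x from slot end (robot side) to catch end, z up. White base 240 x 150 x 30 mm, on it a grey frame, open over a paper filter at x -30 to 50, y -37 to 37 mm. Slotted screws hold the frame: it really stands up to 9 mm either way along x; that shift is NOT measured and x values given for the frame leave it out.
- unit_seat (a point): Middle of the frame's seat (flat ledge all round the opening and back into the slot, 56 mm above the table) where the seated cover's underside has its middle, frame shift left out; axes of the unit. Side rims at y = +-47.5 mm 9 mm high; two rear posts beside the catch from x = 67 mm on, 16 mm high (above the seat).
- unit_slot (a point): Mouth of the slot at seat level, under the edge of the overhang, 66.5 mm before the seat's middle, frame shift left out; axes of the unit. Slot 95 mm wide, roof 9 mm above the seat (overhang's top 15 mm above), end wall 12 mm in (-x). The tongue's tip goes in until it meets the end wall.
- catch (a joint): Spring catch, rad: 36 mm wide steel nose in the middle of the frame's rear. 0 = upright, over the cover's tail by 3.5 to 6 mm, underside 7.5 mm above the seat; grows outward (0.1 to 0.25 as the tail passes). Ramp of 48 degrees from x 60, 9 mm above the seat up to x 69, 19 mm. It carries the cover's weight; passing it takes 6 to 18 N pressed near the tail.
- cover_center (a point): Loose aluminium cover, 0.16 kg, flat on the table: plate 130 (x) x 90 x 6 mm, rib in its middle 12 (x) x 50 mm, 30 mm high, to pinch along x. Tongue at the -x end 12 long, 50 wide, 4 mm thick, level with the underside. Point: centre, 18 mm above the underside; x from tongue to tail, z up. Fits with its x along the unit's x; hook it tilted 0.1 to 0.3 rad, tail up.
- cover_lip (a point): Middle of the lower front edge of the cover's tongue, 77 mm before the plate's middle; axes of the cover.
- cover_tail (a point): Middle of the lower rear edge of the cover, 65 mm behind the plate's middle; axes of the cover. The bare plate from 6 to 65 mm behind the middle is the place to press.
- sample_center (a point): Bystander: steel sample disc, 40 mm across, 28 mm high; its centre.
- tin: Bystander: closed can, 52 mm across, 50 mm high; origin under its centre.
- cup: Bystander: white cup, 72 mm across, 85 mm high; origin under its centre.
Not all that is in view belongs to the job. Of the things that look like the part that bears cover_center, the smallest one is meant.

How it is judged:
On the way, in this order (a step that is already met when the one before it is completed fails the run):
1. the cover is lifted off the table (height (world z) of cover_lip above 0.04 m), for 0.1 s.
2. the tongue is in the slot under the overhang, with the tail still raised (x of cover_lip in the frame of unit below -0.0665 m and z of cover_lip in the frame of unit between 0.053 and 0.063 m and y of cover_lip in the frame of unit between -0.008 and 0.008 m and angle between cover_center's own z axis and vertical between 0.06 and 0.5 rad), for 0.1 s.
At the end, for the whole second after the job is handed in: Cover at rest, flat on the seat (both ends within 2.5 mm of seat level, tilt under 0.025 rad), tongue under the overhang (tip 64.5 to 89.5 mm in front of the unit's middle), tail within 6 mm of the middle line, catch sprung back over the tail (under 0.04 rad) (z of cover_lip in the frame of unit between 0.053 and 0.0585 m and z of cover_tail in the frame of unit between 0.053 and 0.0585 m and x of cover_lip in the frame of unit between -0.0895 and -0.0645 m and y of cover_tail in the frame of unit between -0.006 and 0.006 m and angle between cover_center's own z axis and vertical below 0.025 rad and value of joint catch below 0.04 rad and linear speed of cover below 0.01 m/s); the robot touches nothing.
It fails at once if the cover is forced against the unit with 35 N or more (contact force between cover and unit above 35 N).
It fails at once if while hooking (tail raised by over 0.1 rad), the cover is pushed against the unit with 15 N or more (contact force between cover and unit above 15 N and angle between cover_center's own z axis and vertical above 0.1 rad).
It fails at once if the robot strikes the unit with more than 15 N (contact force between the arm and unit above 15 N).
It fails at once if the sample disc, tin or cup is moved more than 20 mm (distance of any of sample_center, tin, cup from where it was at the start of the episode above 0.02 m).
It also fails if it takes over 64 s, if anything falls off the work surface, if the arm or the gripper's body presses on something with over 40 N, if the wrist force passes 120 N, or if a joint passes its speed limit or range.

### The arm

A 6-joint arm with a two-finger parallel gripper is mounted at the origin on the work surface. World frame = base frame: x ahead of the robot, y to its left, z up, the work surface at z = 0. Lengths are in m, angles in rad, forces in N, time in s.
With the tool pointing down it reaches from about 0.425 to 1.125 m from the base axis. Payload 14.9 kg.
Tool frame: the origin (TCP) lies between the finger pads; the fingertips stand 17 mm ahead of it and the grasp point (between the pads) lies 2 mm behind it; z points along the fingers, y is the line along which they close (so a half turn about z gives the same grasp; the last joint's range is limited). The gripper opens to 91 mm and grips with 3 to 60 N. Pads are 32 mm wide; open, the fingers measure 118 mm over their backs; the gripper's body (76 mm by 178 mm) begins 60 mm behind the grasp point.
Start: joints at [1.191, 0.379, 1.734, -0, 1.028, -0.033], TCP at [0.238, 0.658, 0.231] pointing down, gripper open.
Joint ranges: [-2.77, 2.77], [-0.74, 2.19], [0, 2.66], [-1.06, 4.2], [0.31, 2.87], [-3.08, 3.08]. Speed limits (rad/s): [1.89, 1.89, 2.39, 3.14, 3.14, 3.14].

### API

Orientations are given as a unit quaternion [x, y, z, w].
In Python, from rig import bot gives the robot as it stands. Calls block until the motion is done:
- bot.move_to(position, orientation): joint-space move of the TCP to a pose.
- bot.move_linear(position, rotation=None, vel=0.15, max_force=None): straight line of the TCP; rotation=None keeps the orientation; vel is the mean speed in m/s. With max_force (N) it stops when the force on the tool has changed by that much, and returns True; else False.
- bot.set_joints(angles): joint-space move.
- bot.open_gripper() and bot.grasp(f_grip=None): open the fingers fully, or close them until they stop; f_grip is the grip in N (None keeps the last).
- bot.hold(seconds).
- bot.solve_ik(position, orientation): joint angles nearest the present ones, or None.
- bot.state(): the state.
- bot.camera(name): name is "scene" or "top" or "wrist"; returns a dict with "frame" (420x560x3 uint8, red, green, blue), "camera_matrix" (3x3 intrinsics, pixels), "k1" (the pictures are not rectified: a ray, as slopes to the right and down, at radius r is drawn at 1 + k1 r^2 times it, then the intrinsics apply), "R" (3x3) and "t" (3): a world point X has camera coordinates R X + t; the wrist camera has in their place "T_tool_cam" (4x4, takes a point from camera to tool coordinates, whose origin is the TCP and whose axes are the flange's). Camera axes: x right, y down, z forward; pixel columns grow to the right and rows downward; lengths in m; the calibration is good to about 2 mm. A picture is of the moment at which its call begins: read the wrist's pose just before it. There is no depth.
A pose or a line that the arm cannot do raises bot.MotionError and nothing moves.
- bot.close_job(): hands the job in; it is judged then, once.
The state is a dict: "time_s": time; "qpos": joint angles; "dq": joint speeds; "joint_efforts": joint torques, N m; "tcp_pos": TCP position; "tool_rot": TCP orientation; "wrist_force": force on the tool from outside, world axes, zero at the start; "moment": the same for the moment, N m; "opening": finger opening in m; "finger_force": force on a finger pad.
Only numpy, scipy, OpenCV 4.12 (cv2) and the standard library are available. Lean on these libraries where they do the work, as an engineer would, in place of code of your own. Each camera call takes 0.05 s, during which the arm holds its last target. There are 200 camera calls.

## Working session

There is one attempt and no reset: what is moved stays moved. The work goes in short steps, each a Python script; the robot and the scene stay as the last script left them, time stands still between calls to the robot, and variables do not carry over. Pictures are saved under pics/ and viewed, at most 10 in all, crops included, and the job is handed in when it is done.

```bash
ls; mkdir -p pics; python3 - <<'E'
from rig import bot
import cv2,pickle
d={}
for n in ("scene","top"):
    c=bot.camera(n); d[n]=c
    cv2.imwrite(f"pics/{n}0.png",c["frame"][:,:,::-1])
    print(n,c["camera_matrix"],c["k1"],c["R"],c["t"])
pickle.dump(d,open("cams.pkl","wb"))
s=bot.state();print(s)
E
```

```text
pics
scene [[510.12390843   0.         277.72743862]
 [  0.         510.12390843 213.55204881]
 [  0.           0.           1.        ]] -0.19683847110150512 [[ 0.57708794  0.81666293 -0.00558235]
 [ 0.60819299 -0.43431619 -0.66443264]
 [-0.54504201  0.38004091 -0.74732731]] [-0.32934929 -0.29701695  1.6855723 ]
top [[494.6334194    0.         280.54400475]
 [  0.         494.6334194  213.71194793]
 [  0.           0.           1.        ]] 0.03196801169445542 [[ 0.02738547 -0.99958002  0.00947775]
 [-0.98042391 -0.02870764 -0.19479431]
 [ 0.19498458 -0.00395768 -0.98079832]] [-0.01826216  0.5305692   0.9605944 ]
{'time_s': 0.1, 'qpos': array([ 1.19068299e+00,  3.79362146e-01,  1.73470739e+00,  1.40763152e-05,
        1.02850245e+00, -3.33236149e-02]), 'dq': array([-0.00015008,  0.00123092, -0.0016817 ,  0.00052387, -0.00175043,
        0.00124225]), 'joint_efforts': array([ 1.02347884e-03, -7.65055704e+01, -4.35288942e+01,  6.52377005e-02,
        3.98593897e-02,  1.77250359e-05]), 'tcp_pos': array([0.23781113, 0.65801323, 0.23035705]), 'tool_rot': array([ 1.72530849e-01,  9.85003993e-01, -4.78003683e-04, -1.06401864e-04]), 'wrist_force': array([-0.697149  , -0.3753774 , -0.06466933]), 'moment': array([-0.04196439,  0.03178703, -0.0240177 ]), 'finger_force': 0.0, 'opening': 0.0913167988899939}
```

View pics/top0.png

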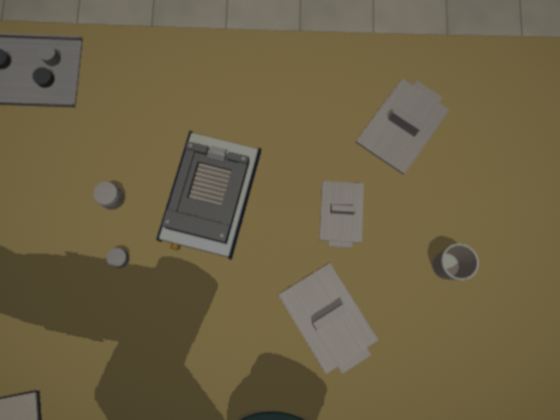

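View pics/scene0.png

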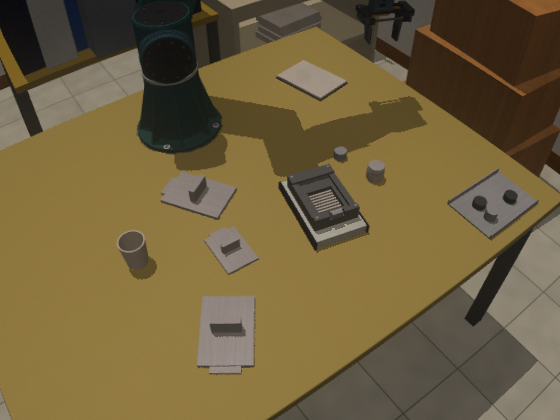

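The top view shows three look-alike covers, at about (403,127), (342,212) and (328,318). The one at (342,212) is clearly the smallest, with its tongue pointing down the image (towards the robot). The unit is at (210,195), slot end at the bottom and catch at (217,153). I'll confirm this in a crop and measure sizes.

```bash
cat > h.py <<'E'
import numpy as np, cv2
from scipy.spatial.transform import Rotation as Ro
def ext(c,st=None):
    """camera-to-world R, centre"""
    if "R" in c: R=np.array(c["R"]); return R.T,-R.T@np.array(c["t"])
    T=np.array(c["T_tool_cam"]); Rt=Ro.from_quat(st["tool_rot"]).as_matrix()
    return Rt@T[:3,:3], Rt@T[:3,3]+st["tcp_pos"]
def cast(c,px,z,st=None):
    """pixels -> world points on plane(s) z"""
    px=np.asarray(px,float).reshape(-1,1,2)
    u=cv2.undistortPoints(px,c["camera_matrix"],np.array([c["k1"],0,0,0.]))[:,0]
    R,o=ext(c,st); d=np.c_[u,np.ones(len(u))]@R.T
    return o+d*((z-o[2])/d[:,2])[:,None]
def proj(c,X,st=None):
    R,o=ext(c,st); p=(np.atleast_2d(X)-o)@R
    return cv2.projectPoints(p,np.zeros(3),np.zeros(3),c["camera_matrix"],np.array([c["k1"],0,0,0.]))[0][:,0]
E
python3 - <<'E'
import pickle; from h import *
d=pickle.load(open("cams.pkl","rb")); c=d["top"]; f=c["frame"]
hsv=cv2.cvtColor(f,cv2.COLOR_RGB2HSV)
m=((hsv[:,:,1]<90)&(hsv[:,:,2]>60)).astype(np.uint8)*255
m=cv2.morphologyEx(m,cv2.MORPH_CLOSE,np.ones((3,3)))
for k in cv2.findContours(m,0,2)[0]:
    if cv2.contourArea(k)<150: continue
    W=cast(c,k[:,0],0.006)[:,:2]*1000
    (cx,cy),wh,a=cv2.minAreaRect(W.astype(np.float32))
    print(k[:,0].mean(0).round(),"ctr mm",round(cx),round(cy),np.round(wh),round(a,1))
crop=cv2.resize(f[60:390,130:480],None,fx=1.7,fy=1.7,interpolation=cv2.INTER_CUBIC)
cv2.imwrite("pics/crop.png",np.clip(crop[:,:,::-1]*1.4,0,255).astype(np.uint8))
E
```

```text
[ 22. 397.] ctr mm 140 498 [53. 70.] 8.5
[329. 320.] ctr mm 320 -110 [204. 131.] 33.0
[117. 258.] ctr mm 438 337 [42. 48.] 1.5
[456. 262.] ctr mm 449 -374 [78. 99.] 1.7
[108. 195.] ctr mm 571 367 [70. 55.] 52.5
[342. 220.] ctr mm 544 -134 [ 94. 146.] 88.1
[208. 195.] ctr mm 581 151 [166. 251.] 77.2
[405. 125.] ctr mm 755 -273 [131. 205.] 55.8
[41. 64.] ctr mm 855 550 [175. 185.] 0.3
[281.  28.] ctr mm 995 7 [  93. 1288.] 1.9
```

View pics/crop.png

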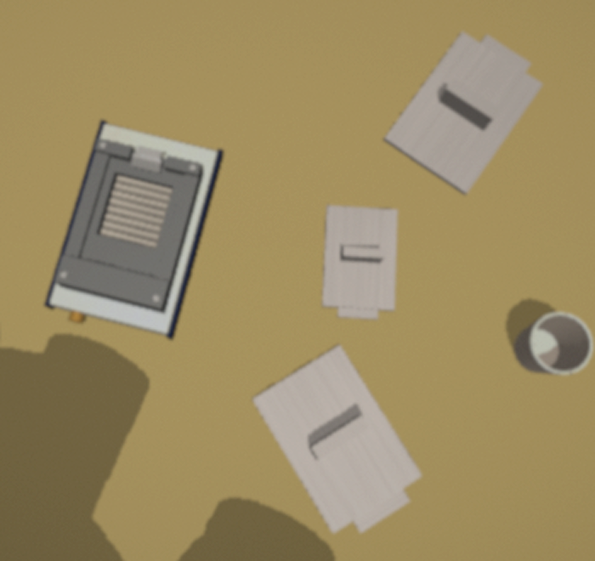

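The crop confirms the middle one: it measures 94 x 146 mm against 90 x 142 expected, while the others are about 131 x 205. Now close looks with the wrist camera, over the cover and then over the unit.

```bash
cat >> h.py <<'E'
def quat(yaw,tilt=0,flip=1):
    """tool z down, tool y = flip * cover x (yaw), cover tilted tail-up by tilt"""
    C=Ro.from_euler("z",yaw)*Ro.from_euler("y",-tilt)     # cover frame
    y=np.array([flip,0,0.]); z=np.array([0,0,-1.]); x=np.cross(y,z)
    return (C*Ro.from_matrix(np.c_[x,y,z])).as_quat()
E
python3 - <<'E'
from rig import bot; from h import *; import pickle
out={}
print(bot.camera("wrist")["T_tool_cam"])
for name,p,yaw in (("cov",[.55,-.134,.30],np.radians(-1.9)),("unit",[.58,.15,.34],np.radians(-12.8))):
    for fl in (1,-1):
        print(name,fl,bot.solve_ik(p,quat(yaw,0,fl)),bot.solve_ik(p,quat(yaw,.2,fl)))
E
```

```text
[[ 8.30303207e-04 -9.70282470e-01 -2.41973633e-01  6.85834503e-02]
 [ 9.99999637e-01  7.59827761e-04  3.84568140e-04 -7.91877891e-04]
 [-1.89281441e-04 -2.41973864e-01  9.70282749e-01 -1.55022761e-01]
 [ 0.00000000e+00  0.00000000e+00  0.00000000e+00  1.00000000e+00]]
cov 1 [-2.80151733e-01  8.85295637e-02  1.96108805e+00 -4.44089210e-16
  1.09197504e+00 -2.46990478e-01] [-0.30380793  0.00766798  2.05585925  0.06861175  0.88631744 -0.30892609]
cov -1 [-2.80151733e-01  8.85295637e-02  1.96108805e+00 -4.44089210e-16
  1.09197504e+00  2.89460218e+00] [-0.30380793  0.00766798  2.05585925  0.06861175  0.88631744  2.83266656]
unit 1 [ 2.14173042e-01  1.07081659e-01  1.86497683e+00 -4.44089210e-16
  1.16953416e+00  4.37575186e-01] [ 0.25242762  0.03434976  1.95230384 -0.10984011  0.97946125  0.52908188]
unit -1 [ 2.14173042e-01  1.07081659e-01  1.86497683e+00 -4.44089210e-16
  1.16953416e+00 -2.70401747e+00] [ 0.25242762  0.03434976  1.95230384 -0.10984011  0.97946125 -2.61251077]
```

```bash
python3 - <<'E'
from rig import bot; from h import *; import pickle
out={}
for name,p,yaw in (("unit",[.585,.185,.34],np.radians(-12.8)),("cov",[.545,-.10,.27],np.radians(-1.9))):
    bot.move_to(p,quat(yaw)); bot.hold(.4)
    s=bot.state(); c=bot.camera("wrist"); out[name]=(s,c)
    f=c["frame"][:,:,::-1]
    cv2.imwrite(f"pics/w_{name}.png",np.clip(f*1.3,0,255).astype(np.uint8)); print(s["time_s"],s["tcp_pos"],s["wrist_force"])
pickle.dump(out,open("w.pkl","wb"))
a=cv2.imread("pics/w_unit.png")
cv2.imwrite("pics/w_unit_big.png",cv2.resize(a,(800,600),interpolation=cv2.INTER_CUBIC))
E
```

```text
2.6917 [0.58495854 0.18514444 0.33997525] [ 0.32020389 -1.03647148  0.47322805]
4.275 [ 0.54511715 -0.09967511  0.2700457 ] [ 0.76297137 -0.39152763 -0.1040847 ]
```

View pics/w_unit_big.png

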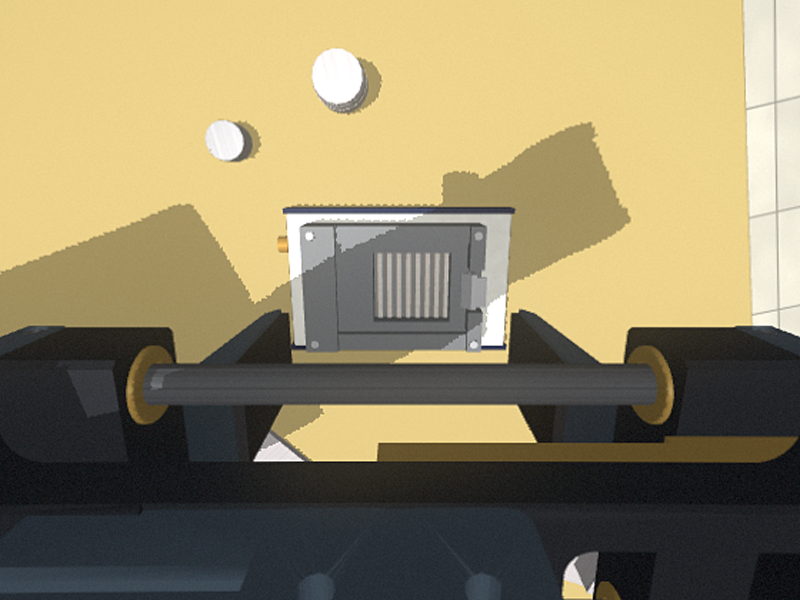

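View pics/w_cov.png

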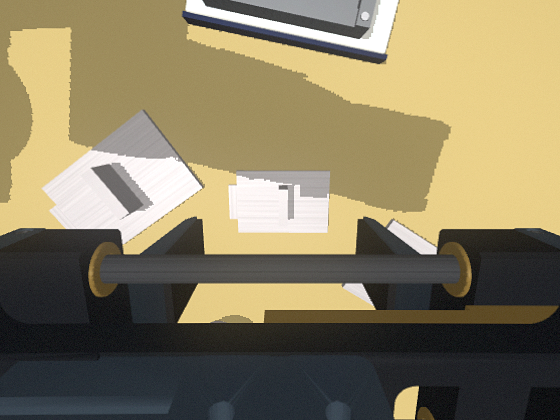

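The wrist view over the unit (enlarged) shows the four frame screws near (309,237), (314,345), (478,236) and (474,346). The cover is at (283,201) in its own picture, tongue to the left. I'll take one closer pair with the camera straight above each.

```bash
python3 - <<'E'
from rig import bot; from h import *; import pickle
out={}
for name,p,yaw in (("unit",[.566,.085,.19],np.radians(-12.8)),("cov",[.549,-.203,.13],np.radians(-1.9))):
    bot.move_to(p,quat(yaw)); bot.hold(.5)
    s=bot.state(); c=bot.camera("wrist"); out[name]=(s,c)
pickle.dump(out,open("w2.pkl","wb"))
print(s["time_s"],c["camera_matrix"][0,0],c["k1"])
a=out["unit"][1]["frame"][:,:,::-1]; 
cv2.imwrite("pics/wu2.png",cv2.resize(np.clip(a[0:260]*1.5,0,255).astype(np.uint8),None,fx=1.42,fy=1.42,interpolation=cv2.INTER_CUBIC))
s,c=out["cov"]; f=c["frame"]; hsv=cv2.cvtColor(f,cv2.COLOR_RGB2HSV)
m=((hsv[:,:,1]<70)&(hsv[:,:,2]>70)).astype(np.uint8)*255
b=[k for k in cv2.findContours(m,0,2)[0] if cv2.contourArea(k)>1500]
for k in b:
    W=cast(c,k[:,0],0.006,s)[:,:2]*1000
    x,y,w,h=cv2.boundingRect(k); print((x,y,w,h),cv2.minAreaRect(W.astype(np.float32)))
cv2.imwrite("pics/wc2.png",np.hstack([f[:,:,::-1][:300],cv2.cvtColor(m,cv2.COLOR_GRAY2BGR)[:300]])[:, :])
E
python3 -c "
import cv2;a=cv2.imread('pics/wc2.png');a=cv2.resize(a,(784,210));b=cv2.imread('pics/wu2.png');b=cv2.copyMakeBorder(b,0,0,0,max(0,800-b.shape[1]),cv2.BORDER_CONSTANT);a=cv2.copyMakeBorder(a,0,0,0,b.shape[1]-784,cv2.BORDER_CONSTANT)
import numpy as np;cv2.imwrite('pics/m2.png',np.vstack([b,a])[:600])"
```

```text
7.3333 303.0717242408845 0.009438931208998526
(391, 156, 169, 99) ((735.8880615234375, -240.0145263671875), (91.59136199951172, 139.76727294921875), 55.537628173828125)
(188, 73, 165, 105) ((541.7130737304688, -134.8186492919922), (89.7062759399414, 142.3769073486328), 88.16600799560547)
(0, 0, 150, 217) ((325.7102966308594, -107.20794677734375), (184.67422485351562, 127.38578033447266), 33.05345916748047)
```

View pics/m2.png

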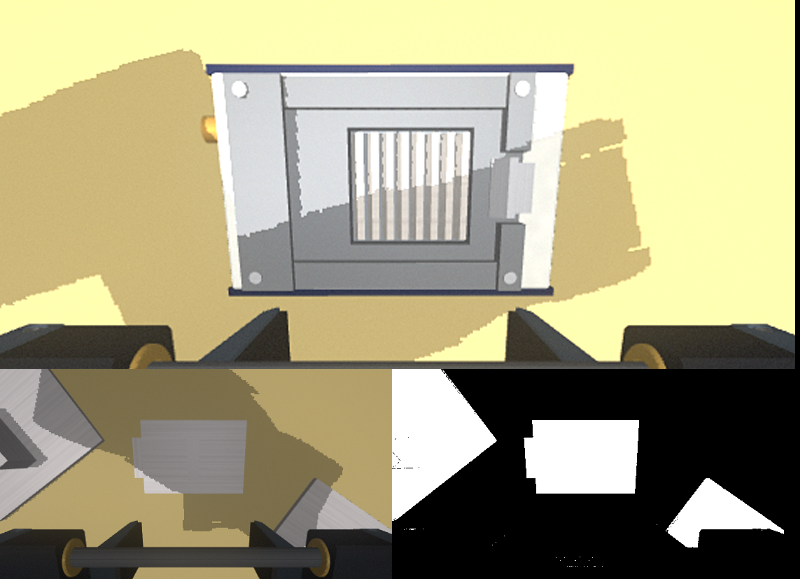

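The close view (enlarged 1.42x) shows the screws at (239,89), (523,88), (255,278) and (510,278), the overhang edge near x 285–294, and the inner rim edges at rows 107 and 261. The cover measures 89.7 x 142.4 mm, as it should.

```bash
python3 - <<'E'
from h import *; import pickle
s,c=pickle.load(open("w2.pkl","rb"))["unit"]
g=cv2.cvtColor(c["frame"],cv2.COLOR_RGB2GRAY).astype(float)
P=[]
for u,v in ((239,89),(523,88),(255,278),(510,278)):
    u,v=round(u/1.42),round(v/1.42); w=g[v-7:v+8,u-7:u+8]
    t=(w.max()+np.median(w))/2; yy,xx=np.nonzero(w>t)
    P.append((u-7+xx.mean(),v-7+yy.mean())); print(P[-1],len(xx))
W=cast(c,P,.0725,s)*1000; print(W[:,:2].round(1))
ctr=(W[0]+W[2])/2,(W[1]+W[3])/2
d=ctr[1]-ctr[0]; yaw=np.arctan2(d[1],d[0]); print("yaw mid",np.degrees(yaw),"len",np.hypot(*d[:2]),"per edge",[np.degrees(np.arctan2(*(W[b]-W[a])[1::-1])) for a,b in((0,1),(2,3))], [np.degrees(np.arctan2(-(W[a]-W[b])[0],(W[a]-W[b])[1])) for a,b in((0,2),(1,3))])
def pt(u,v,z): return cast(c,[(u/1.42,v/1.42)],z,s)[0]*1000
ex=np.array([np.cos(yaw),np.sin(yaw)]); ey=np.array([-ex[1],ex[0]]); o=(ctr[0]+ctr[1])[:2]/2
for n,u,v,z in (("rimL",400,107,.065),("rimR",400,262,.065),("base L",390,66,.03),("base R",390,294,.03),("overhang edge",286,110,.071),("overhang",293,262,.071),("base front",221,160,.03),("base rear",563,180,.03),("nose",490,190,.07),("open front",350,190,.056),("open rear",471,190,.056),("openL",410,129,.056),("openR",410,242,.056),("post",507,120,.072),("post",498,250,.072),("ovh rear/front",219,90,.071)):
    q=pt(u,v,z)[:2]-o; print(n,(q@ex).round(1),(q@ey).round(1))
print("o",o)
E
```

```text
(np.float64(167.95890410958904), np.float64(62.31506849315068)) 73
(np.float64(367.4415584415584), np.float64(61.72727272727273)) 77
(np.float64(179.38888888888889), np.float64(195.38888888888889)) 54
(np.float64(358.9298245614035), np.float64(195.47368421052633)) 57
[[501.6 221.9]
 [662.8 185.9]
 [476.9 111.8]
 [638.   75.2]]
yaw mid -12.697300644741109 len 165.23855736390783 per edge [np.float64(-12.602022453769617), np.float64(-12.792561517733509)] [np.float64(-12.64155087935738), np.float64(-12.626647032143982)]
rimL 11.6 47.6
rimR 11.6 -47.8
base L 5.1 78.4
base R 4.3 -78.8
overhang edge -56.1 45.0
overhang -57.6 -46.6
base front -113.6 18.4
base rear 127.3 4.6
nose 67.6 -1.4
open front -21.1 -1.5
open rear 58.1 -1.7
openL 18.0 36.0
openR 18.4 -35.7
post 75.2 39.1
post 74.2 -38.8
ovh rear/front -94.7 55.9
o [569.8221339  148.70756135]
```

The numbers hold: rims come out at ±47.7 mm and the base is 241 mm long. The midline passes through (569.8,148.7) mm at yaw -12.66°, and the frame shift is about +2 mm. Next: grasp and lift.

```bash
cat >> h.py <<'E'
UY=np.radians(-12.66); ex=np.array([np.cos(UY),np.sin(UY),0]); ey=np.array([-ex[1],ex[0],0])
SEAT=np.array([.56982,.14871,.056])+.0087*ex      # seat middle, shift included (est.)
H=.031                                            # TCP above cover underside
def pose(lipx,lipz,tilt,y=0,h=H):
    """TCP pose that puts the cover's lip at (lipx from seat middle, lipz above seat)"""
    C=Ro.from_euler("z",UY)*Ro.from_euler("y",-tilt)
    L=SEAT+lipx*ex+y*ey+[0,0,lipz]
    return L+C.apply([.077,0,h]),quat(UY,tilt)
E
python3 - <<'E'
from rig import bot; from h import *
q=quat(np.radians(-1.83)); p=np.array([.5477,-.1350,.031])
bot.move_to(p+[0,0,.09],q); bot.move_linear(p,vel=.1,max_force=8); print(bot.state()["tcp_pos"])
bot.grasp(40); s=bot.state(); print(s["opening"],s["finger_force"],s["tcp_pos"])
bot.move_linear(p+[0,0,.14],vel=.12)
P,Q=pose(-.055,.08,.22); bot.move_to(P,Q); bot.hold(.3)
s=bot.state(); print(s["time_s"],s["opening"],s["tcp_pos"],P,s["wrist_force"])
for n in ("scene","top"):
    c=bot.camera(n); cv2.imwrite(f"pics/{n}1.png",c["frame"][:,:,::-1])
a=cv2.imread("pics/scene1.png")[130:280,220:420]; cv2.imwrite("pics/s1c.png",cv2.resize(a,(800,600),interpolation=cv2.INTER_CUBIC))
E
```

```text
[ 0.54807533 -0.13512723  0.03148711]
0.011701547335427966 39.99995291233063 [ 0.54769766 -0.13498935  0.03097485]
12.7 0.01174023420717993 [0.59151202 0.14312493 0.18304143] [0.5913622  0.14387106 0.1830565 ] [ 0.3168384   0.54889926 -0.14931071]
```

View pics/s1c.png

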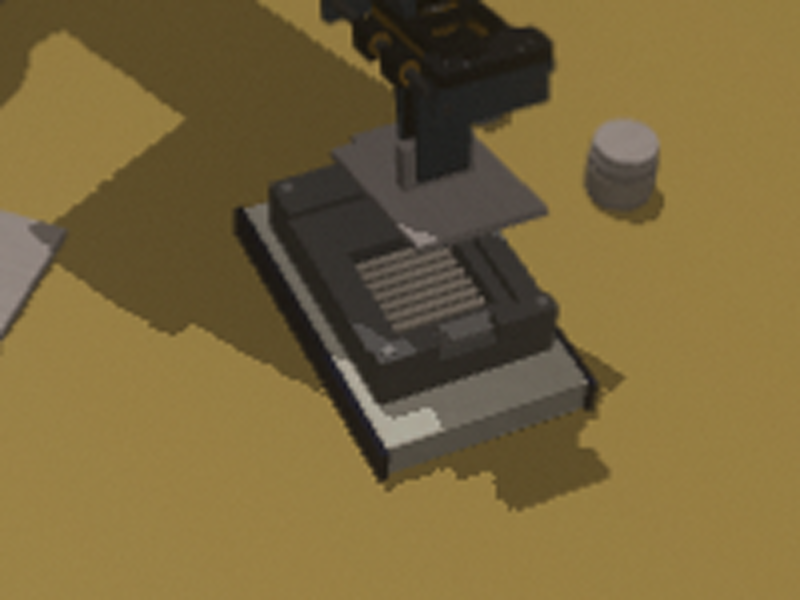

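The crop shows the cover held, tail raised, above the unit with its tongue towards the slot end. Now I lower it by feel just outside the mouth, then slide in.

```bash
cat >> h.py <<'E'
def lip(s,h=H):
    """measured cover lip from the TCP: (x,y from seat middle, z above seat) mm, tilt"""
    T=Ro.from_quat(s["tool_rot"]); C=T*Ro.from_matrix(np.array([[0,1,0],[1,0,0],[0,0,-1.]])).inv()
    # tool axes in cover frame: x=+Y, y=+X, z=-Z
    d=s["tcp_pos"]+C.apply([-.077,0,-h])-SEAT; X=C.apply([1,0,0])
    return np.round([d@ex*1e3,d@ey*1e3,d[2]*1e3],2),round(float(np.arcsin(X[2])),3)
E
python3 - <<'E'
from rig import bot; from h import *
def rep(n,r=None): s=bot.state(); print(n,r,lip(s),"F",np.round([s["wrist_force"]@ex,s["wrist_force"]@ey,s["wrist_force"][2]],1),round(s["time_s"],1))
rep("start")
P,Q=pose(-.0605,.015,.22); r=bot.move_linear(P,Q,vel=.06,max_force=5); rep("above",r)
bot.hold(.2); rep("settled")
if not r:
    P,Q=pose(-.0605,-.003,.22); r=bot.move_linear(P,Q,vel=.01,max_force=3); rep("down",r)
E
```

```text
start None (array([-54.82,  -0.37,  79.99]), 0.22) F [-0.  -0.3 -1.5] 12.8
above False (array([-60.19,   0.13,  15.38]), 0.221) F [-0.1  0.8 -1.4] 14.0
settled None (array([-60.3 ,   0.1 ,  15.31]), 0.22) F [-0.1  0.1 -2.2] 14.2
down True (array([-6.035e+01,  2.000e-02, -5.100e-01]), 0.22) F [ 0.7 -1.1  4.7] 15.6
```

```bash
python3 - <<'E'
from rig import bot; from h import *
def rep(n,r=None): s=bot.state(); print(n,r,lip(s),"F",np.round([s["wrist_force"]@ex,s["wrist_force"]@ey,s["wrist_force"][2]],1),round(s["time_s"],1))
for n,a,v,f in (("lift",(-.0605,.0008,.22),.01,6),("in",(-.0685,.0008,.18),.012,4.5),("lvl",(-.0695,.0006,.16),.012,4.5),("push",(-.0900,.0006,.16),.01,4.5)):
    P,Q=pose(*a); r=bot.move_linear(P,Q,vel=v,max_force=f); rep(n,r)
    if r: break
bot.hold(.2); rep("settled")
E
```

```text
lift False (array([-60.8 ,  -0.14,   0.61]), 0.22) F [-0.2  0.3 -1.2] 15.9
in False (array([-6.846e+01, -1.000e-02,  7.900e-01]), 0.18) F [-0.1  0.4 -0.9] 16.7
lvl False (array([-69.31,  -0.  ,   0.56]), 0.16) F [-0.1 -0.  -0.2] 16.9
push True (array([-7.782e+01,  4.000e-02,  5.800e-01]), 0.161) F [ 3. -1. -0.] 18.0
settled None (array([-77.81,   0.  ,   0.4 ]), 0.16) F [ 4.9 -1.2  0.7] 18.2
```

The end of the slot was felt at lip x = -77.8 mm, against -78.5 expected. Now I pivot down to the catch ramp, let go and back off.

```bash
python3 - <<'E'
from rig import bot; from h import *
def rep(n,r=None): s=bot.state(); print(n,r,lip(s),"F",np.round([s["wrist_force"]@ex,s["wrist_force"]@ey,s["wrist_force"][2]],1),round(s["time_s"],1))
P,Q=pose(-.0775,.0002,.13); r=bot.move_linear(P,Q,vel=.01,max_force=5); rep("pivot",r)
if not r:
    P,Q=pose(-.0773,-.0002,.075); r=bot.move_linear(P,Q,vel=.006,max_force=3); rep("pivot2",r)
bot.hold(.1); rep("s")
c=bot.camera("scene"); cv2.imwrite("pics/s2.png",c["frame"][:,:,::-1])
a=cv2.imread("pics/s2.png")[130:250,250:410]; cv2.imwrite("pics/s2c.png",cv2.resize(a,(800,600),interpolation=cv2.INTER_CUBIC))
E
```

```text
pivot False (array([-77.82,  -0.16,  -0.1 ]), 0.129) F [ 1.3  1.2 -0.6] 18.6
pivot2 True (array([-77.58,  -0.09,  -0.19]), 0.093) F [-1.4 -0.3  5.4] 19.2
s None (array([-77.58,  -0.08,  -0.21]), 0.093) F [0.3 0.5 5.1] 19.3
```

View pics/s2c.png

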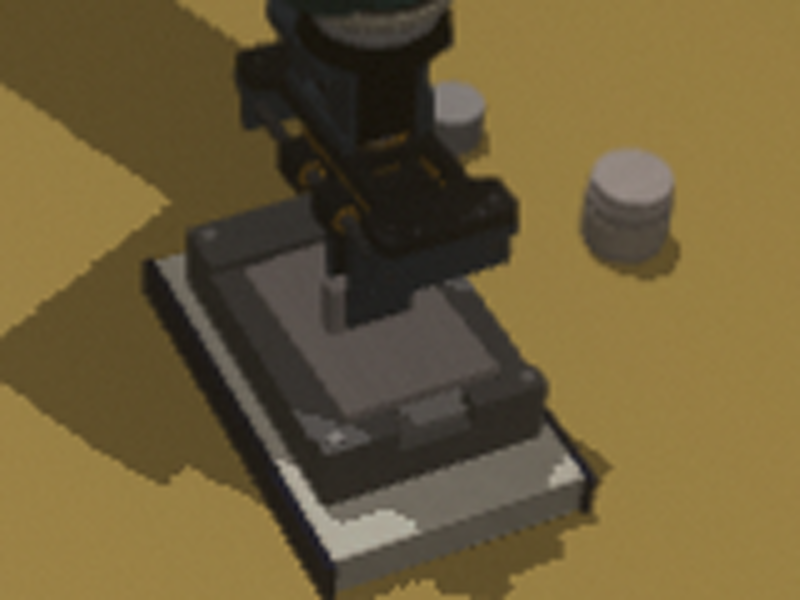

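The cover lies between the rims, its tongue under the overhang and its tail on the catch ramp (tail about 13 mm up). I'll let go, close the fingers above and press near the tail.

```bash
python3 - <<'E'
from rig import bot; from h import *
def rep(n,r=None): s=bot.state(); print(n,r,"tip above seat mm",round((s["tcp_pos"][2]-.017-.056)*1e3,2),"F",np.round([s["wrist_force"]@ex,s["wrist_force"]@ey,s["wrist_force"][2]],1),round(s["time_s"],1))
bot.open_gripper(); rep("open"); s=bot.state(); p=s["tcp_pos"]
bot.move_linear(p+[0,0,.06],vel=.08); bot.grasp(20)
X=SEAT+.0414*ex; q=quat(UY)
bot.move_to(X+[0,0,.06],q); bot.hold(.2); rep("over")
r=bot.move_linear(X+[0,0,.017+.026],vel=.04,max_force=6); rep("near",r)
if not r:
    r=bot.move_linear(X+[0,0,.017+.004],vel=.006,max_force=22); rep("press",r)
bot.hold(.1); rep("s")
E
```

```text
open None tip above seat mm 20.45 F [ 0.7 -0.5  0.6] 20.6
over None tip above seat mm 43.65 F [ 0.2 -0.   0. ] 23.4
near False tip above seat mm 25.8 F [-0.2  0.1 -0. ] 24.0
press True tip above seat mm 6.24 F [-1.9 -1.5  6.8] 27.0
s None tip above seat mm 6.25 F [-1.1 -0.3  6.8] 27.1
```

```bash
python3 - <<'E'
from rig import bot; from h import *
def rep(n,r=None): s=bot.state(); print(n,r,"tip above seat mm",round((s["tcp_pos"][2]-.017-.056)*1e3,2),"Fz",round(s["wrist_force"][2],1),round(s["time_s"],1))
X=SEAT+.0414*ex
r=bot.move_linear(X+[0,0,.017+.004],vel=.004,max_force=10); rep("press2",r); bot.hold(.1); rep("s")
bot.move_linear(X+[0,0,.10],vel=.08)
# view: camera straight above the unit
P=np.array([.566,.085,.19]); bot.move_to(P,quat(UY)); bot.hold(.4)
c=bot.camera("wrist"); s=c2=bot.camera("scene")
a=c["frame"][30:220,140:420,::-1]; b=c2["frame"][140:250,260:400,::-1]
a=cv2.resize(np.clip(a*1.5,0,255).astype(np.uint8),(560,380),interpolation=cv2.INTER_CUBIC)
cv2.imwrite("pics/fin.png",a); cv2.imwrite("pics/fin2.png",cv2.resize(np.clip(b*1.5,0,255).astype(np.uint8),(700,550),interpolation=cv2.INTER_CUBIC)); rep("e")
E
```

```text
press2 True tip above seat mm 6.29 Fz 6.7 27.4
s None tip above seat mm 6.25 Fz 6.5 27.5
e None tip above seat mm 116.77 Fz -0.4 29.5
```

View pics/fin2.png

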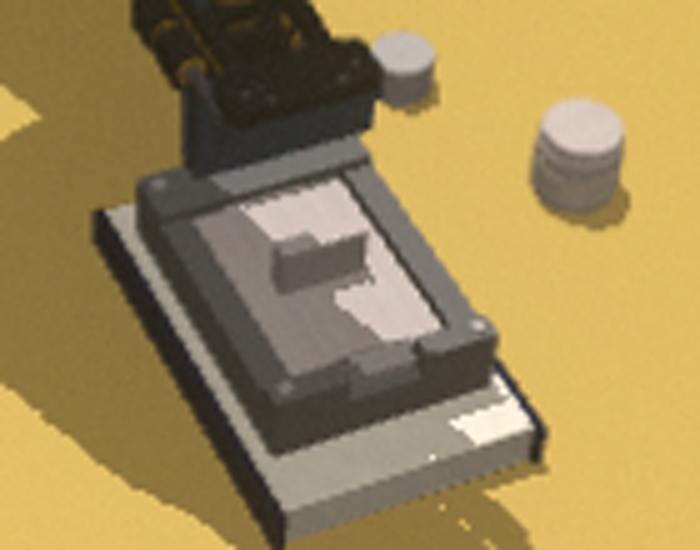

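View pics/fin.png

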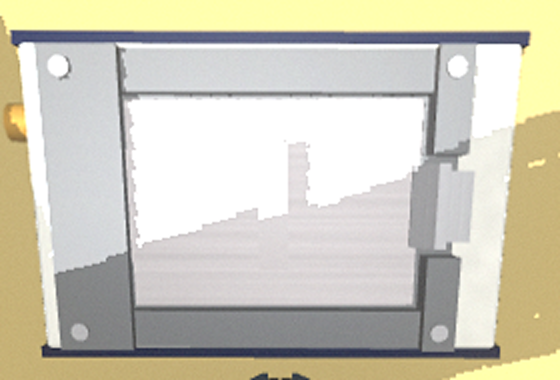

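Both pictures show the cover flat between the rims: nose over the tail at (425,205), tongue under the overhang and plate below the rim tops. The plate measured 6.2 mm above the seat under a rigid stop, so it has snapped. The gripper is clear, so I'm handing in.

```bash
python3 -c "
from rig import bot
print(bot.close_job())"
```

```text
the job is handed in; nothing more can be done
None
```

The cover is refitted: tongue hooked in the slot, tail snapped under the catch and lying flat, gripper clear. I handed the job in at about 30 s; the hand-in call returned no verdict.

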